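Level the rocking pouring plate

TASK

The four-footed aluminium pouring plate slopes down towards its two black screw knobs and rocks. Turn the two knobs until the plate is level from the knob side to the opposite side (a slight sideways slope from its worn fixed feet may stay) and stands firmly with a fair share of its weight on each of its four feet, so that it no longer rocks. Work gently: do not bear down hard on the plate, do not push it along the bench, keep the little dish on it, and leave the other things on the bench where they are.

Things in the scene. Friction and masses are not known exactly. Their poses are not given: they have to be found in the camera images.
- plate: Loose square aluminium plate, 200 x 200 x 12 mm, about 2.3 kg, on four round rubber feet at x, y = +-80 mm. Origin under its centre, near bench height; z = its normal, +x from the two knobs to the two fixed feet. Top face at z = 34 mm. At first the knob side is 2 to 7.5 mm low and the feet are not in one plane: it rocks about a diagonal, and pressing a corner or a side can lift another.
- screw_left: Black ribbed round knob, 32 mm across, 26 mm tall, above the plate's x = -80, y = +80 mm corner, on a screw through the plate. Origin at the knob's centre, 59 mm above the lowest point of its foot, so its top is 72 mm above the bench whenever that foot stands on it. Clockwise from above screws it down and raises that corner: 16 mm per turn (2.55 mm per rad).
- screw_right: The same screw at the plate's x = -80, y = -80 mm corner, set independently, same sense of turning. Each turns with 0.06 N m of friction and does not run back under the weight. When the plate is level 12 to 15.5 mm remain between its top and the knob's underside, at first up to 20 mm; at least 1.9 rad of turn is left beyond level. White line on the knob: no meaning.
- rear_foot_left: Fixed foot under the plate at x = +80, y = +80 mm, with a dark bolt head on the top face; not adjustable. Origin where the lowest point of a new foot would be, in the plane of the plate's origin; the rubber ball is worn and ends 0 to 3.5 mm above this origin, by an amount nothing shows but feeling whether the plate rocks.
- rear_foot_right: The same at x = +80, y = -80 mm, worn by a different amount.
- screw_foot_left: Rubber foot, 20 mm ball, rigid on the lower end of the left screw (turns and moves with it). Origin at its lowest point. All four feet are rubber and give about 0.03 mm per N.
- screw_foot_right: The same for the right screw.
- dish: Small clear Petri dish with amber filling, 60 mm across, 14 mm high, 30 g, lying loose on the plate's far half. Origin under its centre.
- spare_dish: A closed clear Petri dish, 90 mm across, 30 mm high, beyond the plate; not part of the job. Origin under its centre.
- dropper: A small clear dropper bottle, 32 mm across, 70 mm high, beyond the plate; not part of the job. Origin under its centre.
- slide_box: A grey slide box 85 x 100 x 30 mm; not part of the job. Origin under its centre.
- marker: A white and black marker pen, 130 mm long and 12 mm thick, lying flat; not part of the job. Origin under its centre.
- tube_rack: A white rack 60 x 160 mm with capped tubes, 83 mm high; not part of the job. Origin under its centre.
- counterweight_tin: A steel tin 70 mm across, 41 mm high; not part of the job. Origin under its centre.
Not all that is in view belongs to the job. What is shaped like the dish but red or yellow is not meant.

How it is judged:
By the outcome, as a careful person would: the job done as asked, in the order asked, and still so for the second after the job is handed in, with the robot touching nothing.
It also fails if it takes over 72 s, if anything falls off the work surface, if the arm or the gripper's body presses on something with over 40 N, if the wrist force passes 120 N, or if a joint passes its speed limit or range.

ROBOT

A 6-joint arm with a two-finger parallel gripper is mounted at the origin on the work surface. World frame = base frame: x ahead of the robot, y to its left, z up, the work surface at z = 0. Lengths are in m, angles in rad, forces in N, time in s.
With the tool pointing down it reaches from about 0.25 to 0.725 m from the base axis. Payload 9.7 kg.
Tool frame: the origin (TCP) lies at the very end of the fingers, on their centre line; the grasp point (between the pads) lies 19 mm behind it; z points along the fingers, y is the line along which they close (so a half turn about z gives the same grasp; the last joint's range is limited). The gripper opens to 85 mm and grips with 20 to 120 N. Pads are 22 mm wide; open, the fingers measure 114 mm over their backs; the gripper's body (76 mm by 85 mm) begins 54 mm behind the grasp point. The pads swing forward as they close: fully open they stand 13 mm farther back than shut.
Start: joints at [1.215, 0.087, 0.176, 1.66, 0, 1.571], TCP at [0.192, 0.516, 0.231] pointing down, gripper open.
Joint ranges: [-3.13, 3.13], [-0.85, 1.81], [-1.15, 1.24], [-2.2, 2.28], [-1.44, 1.52], [-3.14, 3.14]. Speed limits (rad/s): [2.22, 2.22, 2.57, 3.14, 3.14, 3.14].

INTERFACE

Orientations are given as a unit quaternion [w, x, y, z].
In Python, from rig import robot gives the robot as it stands.
- The arm moves only by the tool jog_arm, never from a script. Its argument "steps" is a list of rows, each a list of 5 numbers: the finger opening in m, from 0 to 0.0854, then the shift along the tool's x, y, z in m, then the turn about the tool's z in degrees. A call has 1 to 5 rows; each row is the pose to reach, as a shift and turn from the pose commanded when the call began, along the tool's axes at that moment; what a row does not reach only later rows make up. A row lasts 1/8 s, in which the tool goes at most 62.5 mm and 10.7 degrees, less where a joint would pass 70% of its speed; a pose out of reach is approached as far as the arm can. A call with a gripper value outside its range is refused whole. The fingers move at their own pace and stop on an object; the grip force is fixed at half the most. Time passes only in rows, so rows that repeat a pose let the fingers close. It gives the time, the measured TCP pose, the force, the opening and the grip force at its end, in the units of the state.
- robot.state(): the state, without advancing time (a new reading comes with each control period).
- robot.grab_frame(name): name is "scene" or "top"; returns a dict with "pixels" (384x512x3 uint8, blue, green, red), "z_map" (384x512 float32, m along the optical axis (not along the pixel's ray), 0 where there is no reading), "fx", "fy", "cx", "cy" (pixels), "R" (3x3) and "t" (3): a world point X has camera coordinates R X + t. Camera axes: x right, y down, z forward; pixel columns grow to the right and rows downward; lengths in m; the calibration is good to about 2 mm. A picture is of the moment at which its call begins.
- robot.hand_in(): hands the job in; it is judged then, once.
The state is a dict: "clock": time; "joint_positions": joint angles; "joint_vel": joint speeds; "effort": joint torques, N m; "tool_pos": TCP position; "ee_rot": TCP orientation; "ft_force": force on the tool from outside, world axes, zero at the start; "torque": the same for the moment, N m; "opening": finger opening in m; "grasp_force": force on a finger pad.
Only numpy, scipy, OpenCV 4.12 (cv2) and the standard library are available. Lean on these libraries where they do the work, as an engineer would, in place of code of your own. Each camera call takes 0.05 s, during which the arm holds its last target. There are 200 camera calls.

## Working session

There is one attempt and no reset: what is moved stays moved. The work goes in short steps, Python scripts to look and compute and a tool call to move; the robot and the scene stay as the last step left them, time stands still between calls to the robot, and variables do not carry over. Pictures are saved under pics/ and viewed, at most 10 in all, crops included, and the job is handed in when it is done.

Besides the shell and the picture viewer there is one more tool, called as a command line: name --pt "numbers of a row" for each row, then --argument value for the rest. jog_arm: Moves the arm, as the interface text tells. Its arguments: {"type":"object","properties":{"steps":{"type":"array","items":{"type":"array","items":{"type":"number"}}}},"required":["steps"]}

```bash
mkdir -p pics; ls; cat > h.py <<'E'
import numpy as np, cv2
from rig import robot
def grab(n):
    f=robot.grab_frame(n); return f
def pts(f):
    z=f["z_map"]; v,u=np.mgrid[:z.shape[0],:z.shape[1]]
    c=np.stack([(u-f["cx"])/f["fx"]*z,(v-f["cy"])/f["fy"]*z,z],-1)
    return (c-np.array(f["t"]))@np.array(f["R"])  # R^T (c-t)
E
python3 - <<'E'
from h import *
s=robot.state(); print({k:np.round(v,3).tolist() for k,v in s.items()})
for n in("scene","top"):
    f=grab(n); cv2.imwrite(f"pics/{n}0.png",f["pixels"]); np.savez(f"{n}0.npz",**f)
    print(n,f["fx"],f["fy"],f["cx"],f["cy"],np.round(f["R"],3).tolist(),np.round(f["t"],3))
E
```

```text
pics
{'clock': 0.0, 'joint_positions': [1.215, 0.087, 0.175, 1.66, 0.0, 1.571], 'joint_vel': [-0.002, 0.0, 0.001, -0.001, 0.002, -0.0], 'effort': [0.002, -52.038, 46.481, 0.016, 0.0, -0.0], 'tool_pos': [0.192, 0.515, 0.231], 'ee_rot': [-0.0, 0.177, 0.984, -0.001], 'ft_force': [-0.402, 0.682, -0.105], 'torque': [-0.037, 0.029, -0.011], 'grasp_force': 0.0, 'opening': 0.086}
scene 390.179257462135 390.179257462135 262.21682404988246 188.0754102847162 [[-0.682, 0.731, 0.026], [0.387, 0.39, -0.836], [-0.621, -0.56, -0.549]] [ 0.359 -0.171  1.446]
top 385.38271327899054 385.38271327899054 255.19355619100898 182.5919140532777 [[-0.01, -1.0, 0.003], [-0.991, 0.01, -0.13], [0.13, -0.005, -0.992]] [-0.009  0.532  1.144]
```

```bash
python3 -c "
import cv2,numpy as np
a=cv2.imread('pics/scene0.png');b=cv2.imread('pics/top0.png');print(a.shape)"
```

```text
(384, 512, 3)
```

View pics/scene0.png

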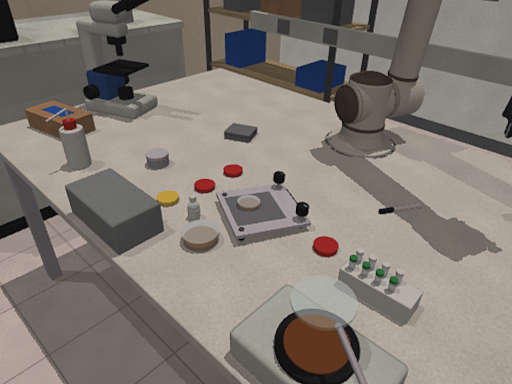

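View pics/top0.png

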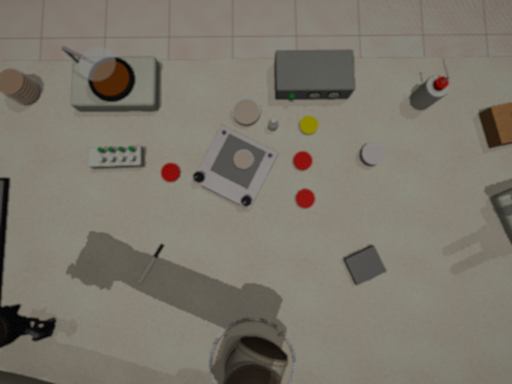

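The scene view shows the plate at (262,212) with knobs at (279,177) and (302,209). In the top view the left knob is at (199,177), the right at (247,200) and the dish at (243,159). The plate is the only candidate with two knobs. Red and yellow discs lie around it. Next I measure from depth.

```bash
cat >> h.py <<'E'
def load(n): return dict(np.load(n))
def knobs(f,lo=0.055,hi=0.09):
    """knob-top centres by dark mask + height"""
    P=pts(f); g=f["pixels"].max(-1); m=((g<60)&(P[...,2]>lo)&(P[...,2]<hi)&(P[...,0]>.3)&(P[...,0]<.75)&(abs(P[...,1])<.3)).astype(np.uint8)
    n,l,s,c=cv2.connectedComponentsWithStats(m)
    return [(c[i].round(1).tolist(),int(s[i,4]),np.median(P[l==i],0).round(4).tolist()) for i in range(1,n) if s[i,4]>15]
E
python3 - <<'E'
from h import *
for n in("top","scene"):
    f=load(n+"0.npz"); P=pts(f); print(n,knobs(f))
    px=[(199,177),(247,200),(243,159),(222,175),(235,140),(262,155),(230,195),(320,230)] if n=="top" else [(279,177),(302,209),(250,203),(262,230),(290,225),(228,205),(262,190),(300,150)]
    for u,v in px: print((u,v),P[v,u].round(4),f["pixels"][v,u], 'zstd',P[v-1:v+2,u-1:u+2,2].std().round(5))
f=load("top0.npz");cv2.imwrite("pics/crop0.png",np.hstack([cv2.resize(f["pixels"][115:215,175:285],None,fx=3.6,fy=3.6,interpolation=2),cv2.resize(load("scene0.npz")["pixels"][160:260,205:315],None,fx=3.6,fy=3.6,interpolation=2)]))
E
```

```text
top [([198.5, 176.5], 82, [0.5472, 0.1535, 0.0718]), ([246.2, 200.2], 66, [0.476, 0.0133, 0.0717])]
(199, 177) [0.5459 0.1522 0.0713] [21 20 20] zstd 0.00122
(247, 200) [0.4757 0.0103 0.0757] [24 23 24] zstd 0.00206
(243, 159) [0.6034 0.022  0.0479] [106 117 128] zstd 0.00246
(222, 175) [0.5579 0.0876 0.0276] [83 85 87] zstd 0.00194
(235, 140) [0.6659 0.0468 0.0359] [77 81 82] zstd 0.00258
(262, 155) [ 0.6183 -0.0364  0.033 ] [78 82 82] zstd 0.00156
(230, 195) [0.4955 0.063  0.0296] [135 137 140] zstd 0.00206
(320, 230) [ 0.3867 -0.2138  0.0005] [118 131 138] zstd 0.00205
scene [([278.8, 176.4], 88, [0.4818, 0.0198, 0.0684]), ([301.8, 208.0], 115, [0.5552, 0.1596, 0.0688])]
(279, 177) [0.4873 0.0258 0.0702] [17 14 17] zstd 0.00272
(302, 209) [0.5585 0.1636 0.0682] [18 14 18] zstd 0.00138
(250, 203) [0.6064 0.0297 0.043 ] [124 134 148] zstd 0.00039
(262, 230) [0.6549 0.1188 0.0313] [159 158 165] zstd 0.00093
(290, 225) [0.5864 0.1515 0.0264] [158 156 164] zstd 0.00101
(228, 205) [ 0.6435 -0.0158  0.0322] [ 97  97 100] zstd 0.00085
(262, 190) [ 0.5207 -0.0065  0.027 ] [157 156 164] zstd 0.00132
(300, 150) [ 0.206  -0.1152 -0.0013] [157 169 178] zstd 0.00107
```

View pics/crop0.png

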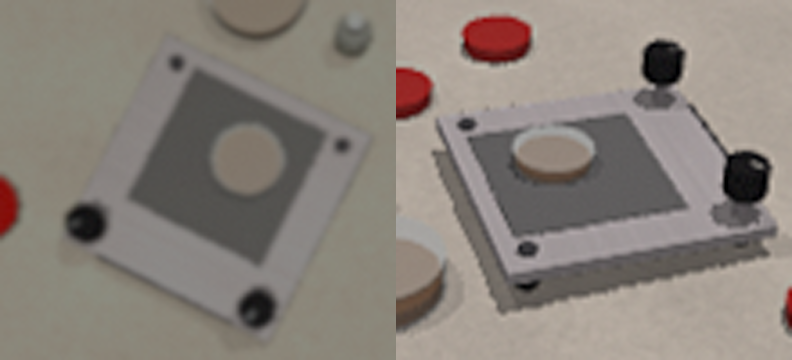

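The crop confirms the plate: knobs at crop (85,222) and (257,308), i.e. top-view pixels (198.6,176.7) and (246.4,200.6), with bolt heads at the far corners and the dish in the middle-far part. Next I fit the plate and bench planes over several averaged frames.

```bash
cat >> h.py <<'E'
def fit(A,z):
    keep=np.ones(len(z),bool)
    for _ in range(4):
        c=np.linalg.lstsq(A[keep],z[keep],rcond=None)[0]; r=z-A@c; s=1.48*np.median(abs(r[keep])); keep=abs(r)<3*s
    return c,s/np.sqrt(keep.sum())
def survey(n,N,L,R):
    """heights (mm) of plate plane over bench at corners FL(knob L),FR,RL,RR and knob tops"""
    fs=[grab(n) for _ in range(N)]
    f=fs[0]; f["z_map"]=np.mean([g["z_map"] for g in fs],0); P=pts(f); L=np.array(L);R=np.array(R)
    y=(L-R)/np.linalg.norm(L-R); x=np.array([y[1],-y[0]]); o=(L+R)/2+.08*x
    p=(P[...,:2]-o); X=p@x; Y=p@y; Z=P[...,2]*1e3
    A=np.stack([np.ones_like(X),X/.08,Y/.08],-1)
    bm=((abs(X)>.125)|(abs(Y)>.125))&(abs(X)<.25)&(abs(Y)<.25)&(abs(Z)<12)
    px=f["pixels"].astype(int); bm&=(px.max(-1)-px.min(-1)<60)&(px.max(-1)>60)
    cb,_=fit(A[bm],Z[bm])
    pm=(abs(X)<.088)&(abs(Y)<.088)&(Z>15)&(Z<45)
    pm&=~((X<-.04)&(abs(Y)>.04)); pm&=px.max(-1)>55
    dz=Z-A@cb
    pm&=~((abs(X-DX)<.04)&(abs(Y-DY)<.04))
    c,e=fit(A[pm],dz[pm])
    k=[]
    for s in(1,-1):
        m=(np.hypot(X+.08,Y-s*.08)<.011)&(dz>62)&(dz<82); k.append((np.median(dz[m]).round(2),int(m.sum())))
    print(n,"bench",cb.round(2),"plate c,sx,sy",c.round(3),"err",e.round(3),pm.sum(),"corner FL FR RL RR",np.round([c@[1,a,b] for a,b in((-1,1),(-1,-1),(1,1),(1,-1))],2),"knobs",k,"x",x.round(3),"o",o.round(4))
    return X,Y,dz,f
DX,DY=.02,-.02
E
python3 - <<'E'
from h import *
# knob xy by rays onto z=.072 from top & scene centroid
for n in("top","scene"):
    f=load(n+"0.npz");R,t=f["R"],f["t"];C=-R.T@t
    for c in ([(198.5,176.5),(246.2,200.2)] if n=="top" else [(301.8,208),(278.8,176.4)]):
        d=R.T@np.array([(c[0]-f["cx"])/f["fx"],(c[1]-f["cy"])/f["fy"],1]); zz=.070 if n=="top" else .062
        print(n,(C+d*(zz-C[2])/d[2]).round(4))
L,R=(.547,.1535),(.476,.0120)
for n in("top","scene"): survey(n,10,L,R)
E
```

```text
top [0.5476 0.1539 0.07  ]
top [0.4756 0.0128 0.07  ]
scene [0.5485 0.1557 0.062 ]
scene [0.4748 0.0148 0.062 ]
top bench [0.38 0.   0.09] plate c,sx,sy [29.877  2.846  0.866] err 0.018 1986 corner FL FR RL RR [27.9  26.17 33.59 31.86] knobs [(np.float64(71.18), 44), (np.float64(71.29), 43)] x [ 0.894 -0.448] o [0.583  0.0469]
scene bench [-1.03 -0.07  0.05] plate c,sx,sy [29.966  2.783  0.819] err 0.015 1572 corner FL FR RL RR [28.   26.36 33.57 31.93] knobs [(np.float64(71.64), 30), (np.float64(71.31), 23)] x [ 0.894 -0.448] o [0.583  0.0469]
```

jog_arm --pt "0.055 -0.057 -0.027 0 0" --pt "0.055 -0.114 -0.054 0 0" --pt "0.055 -0.171 -0.081 0 0" --pt "0.055 -0.228 -0.108 0 0" --pt "0.055 -0.285 -0.135 0 0"

```text
clock: 1.72
tool_pos: [0.4109, 0.2902, 0.2315]
ee_rot: [0.0, 0.177, 0.984, 0.0]
ft_force: [0.8, 0.7, 0.2]
opening: 0.0552
grasp_force: 0.0
```

```bash
cat >> h.py <<'E'
from scipy.spatial.transform import Rotation as Ro
def st(target=None):
    s=robot.state(); q=s["ee_rot"]; M=Ro.from_quat([q[1],q[2],q[3],q[0]]).as_matrix(); p=np.array(s["tool_pos"])
    print("t",round(s["clock"],2),"p",p.round(4),"x",M[:,0].round(3),"z",M[:,2].round(3),"q6",round(s["joint_positions"][5],3),"F",np.round(s["ft_force"],2),"T",np.round(s["torque"],3),"op",round(s["opening"],4),"g",round(s["grasp_force"],1))
    if target is not None: print("tool delta",(M.T@(np.array(target)-p)).round(4))
E
python3 -c "
from h import *
st([.548,.1542,.1])"
```

```text
t 1.73 p [0.4109 0.2902 0.2315] x [-0.937  0.348 -0.   ] z [ 0.001  0.    -1.   ] q6 0.97 F [0.8  0.69 0.18] T [ 0.019 -0.013  0.017] op 0.0552 g 0.0
tool delta [-0.1758 -0.0798  0.1315]
```

jog_arm --pt "0.055 -0.055 -0.025 0 0" --pt "0.055 -0.11 -0.05 0.02 0" --pt "0.055 -0.165 -0.075 0.06 0" --pt "0.055 -0.176 -0.08 0.11 0" --pt "0.055 -0.176 -0.08 0.13 0"

```text
clock: 2.35
tool_pos: [0.5462, 0.1535, 0.0973]
ee_rot: [-0.002, 0.178, 0.984, -0.001]
ft_force: [-0.2, -0.2, 0.2]
opening: 0.0549
grasp_force: 0.0
```

```bash
python3 -c "
from h import *
st([.548,.1542,.045])
for n in ('top','scene'):
    f=grab(n); cv2.imwrite('pics/a_'+n+'.png',f['pixels'])
a=cv2.imread('pics/a_top.png')[115:235,155:285];b=cv2.imread('pics/a_scene.png')[130:250,240:370]
cv2.imwrite('pics/a.png',np.hstack([cv2.resize(a,None,fx=3,fy=3,interpolation=2),cv2.resize(b,None,fx=3,fy=3,interpolation=2)]))
"
```

```text
t 2.35 p [0.5462 0.1535 0.0973] x [-0.936  0.351  0.004] z [-0.005 -0.001 -1.   ] q6 0.632 F [-0.19 -0.15  0.17] T [ 0.02   0.015 -0.006] op 0.0549 g 0.0
tool delta [-0.0016  0.0015  0.0522]
```

View pics/a.png

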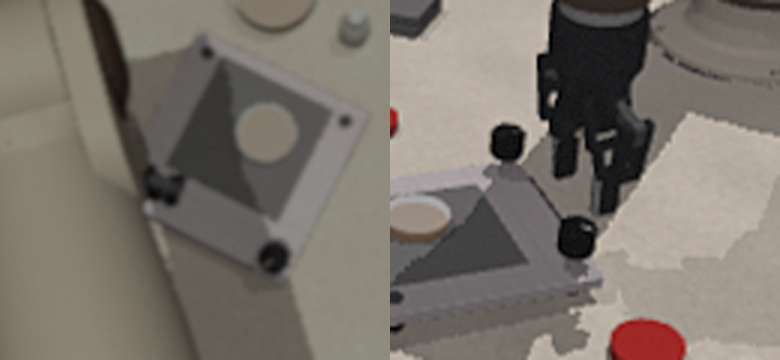

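The picture shows the gripper over the left knob (scene crop fingertips (565,175) and (605,210), knob (575,240)), which is consistent with it being ~50 mm above. I descend now.

jog_arm --pt "0.055 0 0 0.015 0" --pt "0.055 0 0 0.03 0" --pt "0.055 0 0 0.045 0" --pt "0.055 0 0 0.054 0" --pt "0.055 0 0 0.054 0"

```text
clock: 3.08
tool_pos: [0.5463, 0.1554, 0.0465]
ee_rot: [-0.001, 0.177, 0.984, -0.0]
ft_force: [0.3, -1.0, 0.5]
opening: 0.0548
grasp_force: 0.0
```

```bash
python3 -c "
from h import *
st([.548,.1542,.046])"
```

```text
t 3.08 p [0.5463 0.1554 0.0465] x [-0.937  0.348  0.001] z [-0.001 -0.    -1.   ] q6 0.633 F [ 0.33 -0.99  0.54] T [ 0.062  0.013 -0.019] op 0.0548 g 0.0
tool delta [-0.002  -0.0006  0.0005]
```

jog_arm --pt "0.035 -0.001 0 0 0" --pt "0.035 -0.002 0 0 0" --pt "0.035 -0.002 0 0 0"

```text
clock: 3.45
tool_pos: [0.549, 0.1548, 0.0477]
ee_rot: [0.0, 0.177, 0.984, 0.0]
ft_force: [-0.4, 0.3, 0.6]
opening: 0.0351
grasp_force: 0.0
```

```bash
python3 -c "
from h import *
st([.548,.1542,.046])"
```

```text
t 3.45 p [0.549  0.1548 0.0477] x [-0.937  0.348 -0.001] z [ 0.001  0.    -1.   ] q6 0.631 F [-0.4   0.26  0.61] T [-0.022  0.004  0.003] op 0.0351 g 0.0
tool delta [ 0.0007 -0.0009  0.0017]
```

jog_arm --pt "0.03 0 -0.0004 0 0" --pt "0.03 0 -0.0004 0 0" --pt "0.03 0 -0.0004 0 0"

```text
clock: 3.82
tool_pos: [0.5489, 0.1547, 0.0477]
ee_rot: [0.0, 0.177, 0.984, 0.0]
ft_force: [0.8, 3.9, 3.3]
opening: 0.0309
grasp_force: 37.5
```

```bash
python3 -c "
from h import *
st()"
```

```text
t 3.83 p [0.5489 0.1547 0.0477] x [-0.937  0.348 -0.001] z [ 0.001  0.001 -1.   ] q6 0.63 F [0.85 3.87 3.26] T [ 0.672 -0.333  0.005] op 0.0309 g 37.5
```

jog_arm --pt "0.03 0 0 0 10" --pt "0.03 0 0 0 20" --pt "0.03 0 0 0 30" --pt "0.03 0 0 0 40" --pt "0.03 0 0 0 50"

```text
clock: 4.45
tool_pos: [0.5489, 0.154, 0.0474]
ee_rot: [0.001, 0.579, 0.815, -0.0]
ft_force: [1.8, -1.1, 2.1]
opening: 0.0308
grasp_force: 37.4
```

```bash
python3 -c "
from h import *
st()
f=grab('scene');cv2.imwrite('pics/b.png',cv2.resize(f['pixels'][130:250,200:370],None,fx=4,fy=4,interpolation=2))
survey('scene',1,(.5476,.1545),(.4754,.0133))"
```

```text
t 4.45 p [0.5489 0.154  0.0474] x [-0.33   0.944 -0.001] z [ 0.001 -0.001 -1.   ] q6 1.509 F [ 1.78 -1.11  2.13] T [ 0.07  -0.621  0.125] op 0.0308 g 37.4
scene bench [-1.   -0.07  0.03] plate c,sx,sy [30.683  2.154  1.015] err 0.03 1626 corner FL FR RL RR [29.54 27.51 33.85 31.82] knobs [(np.float64(70.93), 6), (np.float64(72.54), 21)] x [ 0.89  -0.455] o [0.5827 0.0475]
```

jog_arm --pt "0.03 0 0 0 10" --pt "0.03 0 0 0 20" --pt "0.03 0 0 0 30" --pt "0.03 0 0 0 40" --pt "0.03 0 0 0 50"

```text
clock: 5.18
tool_pos: [0.5489, 0.1537, 0.0474]
ee_rot: [0.001, 0.868, 0.496, 0.0]
ft_force: [2.9, -3.5, 1.7]
opening: 0.0309
grasp_force: 37.3
```

```bash
python3 -c "
from h import *
st()
survey('scene',2,(.5476,.1545),(.4754,.0133))"
```

```text
t 5.17 p [0.5489 0.1537 0.0474] x [ 0.507  0.862 -0.001] z [ 0.001 -0.001 -1.   ] q6 2.376 F [ 2.94 -3.54  1.69] T [-0.516 -0.675  0.08 ] op 0.0309 g 37.3
scene bench [-1.   -0.07  0.04] plate c,sx,sy [31.725  1.032  1.128] err 0.023 1555 corner FL FR RL RR [31.82 29.56 33.89 31.63] knobs [(np.float64(71.03), 32), (np.float64(74.7), 26)] x [ 0.89  -0.455] o [0.5827 0.0475]
```

jog_arm --pt "0.03 0 0 0 10" --pt "0.03 0 0 0 20" --pt "0.03 0 0 0 30" --pt "0.03 0 0 0 40" --pt "0.03 0 0 0 40"

```text
clock: 5.9
tool_pos: [0.5488, 0.1538, 0.0473]
ee_rot: [0.001, 0.985, 0.173, 0.0]
ft_force: [3.1, -4.2, 1.7]
opening: 0.0309
grasp_force: 37.3
```

jog_arm --pt "0.055 0 0 0 0" --pt "0.055 0 0 0 0" --pt "0.055 0 0 0 0" --pt "0.055 0 0 -0.025 0" --pt "0.055 0 0 -0.055 0"

```text
clock: 6.52
tool_pos: [0.548, 0.1544, 0.1022]
ee_rot: [-0.0, 0.985, 0.171, -0.001]
ft_force: [0.1, 0.1, 0.3]
opening: 0.0547
grasp_force: 0.0
```

```bash
python3 -c "
from h import *
st([.4758,.0130,.1])
survey('scene',6,(.5476,.1545),(.4754,.0133))"
```

```text
t 6.53 p [0.548  0.1544 0.1022] x [ 0.941  0.337 -0.002] z [-0.002 -0.    -1.   ] q6 3.072 F [0.13 0.09 0.28] T [ 0.037 -0.06   0.017] op 0.0547 g 0.0
tool delta [-0.1156  0.1088  0.0024]
scene bench [-1.02 -0.07  0.05] plate c,sx,sy [32.709  2.312  3.407] err 0.016 1516 corner FL FR RL RR [33.8  26.99 38.43 31.61] knobs [(np.float64(71.29), 36), (np.float64(71.96), 22)] x [ 0.89  -0.455] o [0.5827 0.0475]
```

jog_arm --pt "0.055 -0.023 0.022 -0.01 -10" --pt "0.055 -0.046 0.044 -0.01 -20" --pt "0.055 -0.069 0.065 -0.01 -30" --pt "0.055 -0.092 0.087 -0.005 -40" --pt "0.055 -0.1156 0.1088 0 -50"

```text
clock: 7.45
tool_pos: [0.4751, 0.0123, 0.1011]
ee_rot: [-0.0, 0.819, 0.573, -0.001]
ft_force: [-0.1, 0.4, -0.5]
opening: 0.0549
grasp_force: 0.0
```

jog_arm --pt "0.055 0 0 0 -10" --pt "0.055 0 0 0 -20" --pt "0.055 0 0 0 -30" --pt "0.055 0 0 0 -40" --pt "0.055 0 0 0 -50"

```text
clock: 8.07
tool_pos: [0.4756, 0.0131, 0.1012]
ee_rot: [-0.001, 0.5, 0.866, -0.0]
ft_force: [0.3, 0.1, -0.2]
opening: 0.0552
grasp_force: 0.0
```

jog_arm --pt "0.055 0 0 0 -10" --pt "0.055 0 0 0 -20" --pt "0.055 0 0 0 -30" --pt "0.055 0 0 0 -30"

```text
clock: 8.57
tool_pos: [0.4757, 0.0131, 0.1014]
ee_rot: [-0.001, 0.263, 0.965, -0.0]
ft_force: [0.9, -0.5, 0.3]
opening: 0.0552
grasp_force: 0.0
```

```bash
python3 -c "
from h import *
for n in ['scene']:
    f=grab(n)
    print(n,knobs(f))
st([.4756,.0130,.047])"
```

```text
scene [([278.1, 175.7], 96, [0.4804, 0.016, 0.0683]), ([301.9, 207.4], 112, [0.553, 0.1578, 0.0683])]
t 8.62 p [0.4758 0.0131 0.1015] x [-0.861  0.509  0.001] z [-0.001 -0.    -1.   ] q6 0.562 F [0.25 0.17 0.12] T [-0.035 -0.023 -0.038] op 0.055 g 0.0
tool delta [ 0.0001 -0.0002  0.0545]
```

jog_arm --pt "0.055 0 -0.0013 0.015 0" --pt "0.055 0 -0.0013 0.03 0" --pt "0.055 0 -0.0013 0.045 0" --pt "0.055 0 -0.0013 0.054 0" --pt "0.036 0 -0.0013 0.054 0"

```text
clock: 9.25
tool_pos: [0.475, 0.012, 0.0474]
ee_rot: [-0.001, 0.262, 0.965, -0.0]
ft_force: [-0.8, 0.1, 0.1]
opening: 0.0379
grasp_force: 0.0
```

jog_arm --pt "0.036 0 0 0 0" --pt "0.036 0 0 0 0"

```text
clock: 9.5
tool_pos: [0.4756, 0.0118, 0.0488]
ee_rot: [0.0, 0.262, 0.965, -0.0]
ft_force: [-3.2, -3.3, 1.3]
opening: 0.0359
grasp_force: 1.7
```

```bash
python3 -c "
from h import *
st([.475,.0120,.047])"
```

```text
t 9.5 p [0.4756 0.0118 0.0488] x [-0.863  0.506 -0.   ] z [ 0. -0. -1.] q6 0.556 F [-3.19 -3.32  1.27] T [-0.455  0.61  -0.025] op 0.0359 g 1.7
tool delta [ 0.0006 -0.0001  0.0018]
```

jog_arm --pt "0.036 0 -0.002 0.001 0" --pt "0.036 0 -0.002 0.001 0"

```text
clock: 9.75
tool_pos: [0.4748, 0.0103, 0.0474]
ee_rot: [0.0, 0.262, 0.965, 0.0]
ft_force: [-1.0, -0.4, -0.3]
opening: 0.0356
grasp_force: 0.0
```

```bash
python3 -c "
from h import *
st([.475,.0120,.047])"
```

```text
t 9.75 p [0.4748 0.0103 0.0474] x [-0.863  0.506 -0.   ] z [ 0.001  0.    -1.   ] q6 0.552 F [-1.01 -0.36 -0.27] T [-0.015  0.015  0.001] op 0.0356 g 0.0
tool delta [0.0006 0.0016 0.0004]
```

Now free. I grip and turn.

jog_arm --pt "0.03 0 0 0 0" --pt "0.03 0 0 0 0" --pt "0.03 0 0 0 0" --pt "0.03 0 0 0 10" --pt "0.03 0 0 0 20"

```text
clock: 10.38
tool_pos: [0.4747, 0.01, 0.0478]
ee_rot: [0.0, 0.428, 0.904, -0.0]
ft_force: [-1.5, -3.5, 3.6]
opening: 0.0309
grasp_force: 39.1
```

```bash
python3 -c "
from h import *
st()
survey('scene',2,(.5476,.1545),(.4754,.0133))"
```

```text
t 10.38 p [0.4747 0.01   0.0478] x [-0.633  0.774 -0.001] z [ 0.001 -0.001 -1.   ] q6 0.907 F [-1.53 -3.52  3.65] T [-0.508  0.343  0.039] op 0.0309 g 39.1
scene bench [-1.01 -0.07  0.04] plate c,sx,sy [32.595  1.981  2.927] err 0.021 1575 corner FL FR RL RR [33.54 27.69 37.5  31.65] knobs [(np.float64(71.16), 33), (np.float64(nan), 0)] x [ 0.89  -0.455] o [0.5827 0.0475]
  return _methods._mean(a, axis=axis, dtype=dtype,
  ret = ret.dtype.type(ret / rcount)
```

jog_arm --pt "0.03 0.0001 0.0002 0 10" --pt "0.03 0.0002 0.0004 0 20" --pt "0.03 0.0003 0.0006 0 30" --pt "0.03 0.0004 0.0008 0 40" --pt "0.03 0.0004 0.001 0 50"

```text
clock: 11.1
tool_pos: [0.4753, 0.0106, 0.0477]
ee_rot: [0.001, 0.769, 0.64, -0.0]
ft_force: [-0.8, -6.8, 5.2]
opening: 0.0307
grasp_force: 38.0
```

```bash
python3 -W ignore -c "
from h import *
st()
survey('scene',2,(.5476,.1545),(.4754,.0133))"
```

```text
t 11.1 p [0.4753 0.0106 0.0477] x [ 0.182  0.983 -0.001] z [ 0.001 -0.001 -1.   ] q6 1.777 F [-0.82 -6.83  5.15] T [-0.937  0.48   0.09 ] op 0.0307 g 38.0
scene bench [-1.02 -0.06  0.05] plate c,sx,sy [32.621  0.992  1.933] err 0.022 1621 corner FL FR RL RR [33.56 29.7  35.55 31.68] knobs [(np.float64(71.25), 33), (np.float64(71.97), 18)] x [ 0.89  -0.455] o [0.5827 0.0475]
```

jog_arm --pt "0.03 0 0 0 10" --pt "0.03 0 0 0 20" --pt "0.03 0 0 0 30" --pt "0.03 0 0 0 36" --pt "0.03 0 0 0 36"

```text
clock: 11.82
tool_pos: [0.4757, 0.011, 0.0476]
ee_rot: [0.0, 0.928, 0.373, 0.001]
ft_force: [1.5, -4.0, 3.3]
opening: 0.0308
grasp_force: 37.6
```

jog_arm --pt "0.055 0 0 0 0" --pt "0.055 0 0 0 0" --pt "0.055 0 0 0 0" --pt "0.055 0 0 -0.02 0" --pt "0.055 0 0 -0.04 0"

```text
clock: 12.45
tool_pos: [0.4748, 0.0113, 0.0875]
ee_rot: [-0.0, 0.928, 0.372, -0.0]
ft_force: [0.5, 0.3, 1.0]
opening: 0.0549
grasp_force: 0.0
```

```bash
python3 -W ignore -c "
from h import *
st()
survey('scene',10,(.5476,.1545),(.4754,.0133))"
```

```text
t 12.45 p [0.4748 0.0113 0.0875] x [ 0.723  0.691 -0.   ] z [-0.001  0.    -1.   ] q6 2.403 F [0.52 0.35 1.  ] T [-0.021  0.017 -0.021] op 0.0549 g 0.0
scene bench [-1.02 -0.07  0.05] plate c,sx,sy [32.707  0.054  1.172] err 0.015 1591 corner FL FR RL RR [33.83 31.48 33.93 31.59] knobs [(np.float64(71.35), 32), (np.float64(71.87), 22)] x [ 0.89  -0.455] o [0.5827 0.0475]
```

jog_arm --pt "0.055 0 0 0.02 0" --pt "0.055 0 0 0.04 0" --pt "0.036 0 0 0.04 0" --pt "0.036 0 0 0.04 0" --pt "0.036 0 0 0.04 0"

```text
clock: 13.58
tool_pos: [0.4755, 0.0112, 0.0482]
ee_rot: [0.0, 0.928, 0.372, 0.001]
ft_force: [-0.9, -0.5, -0.6]
opening: 0.0361
grasp_force: 0.0
```

```bash
python3 -W ignore -c "
from h import *
st()"
```

```text
t 13.57 p [0.4755 0.0112 0.0482] x [0.724 0.69  0.001] z [ 0.001  0.    -1.   ] q6 2.404 F [-0.91 -0.55 -0.57] T [-0.022  0.02  -0.001] op 0.0361 g 0.0
```

jog_arm --pt "0.03 0 0 0 0" --pt "0.03 0 0 0 0" --pt "0.03 0 0 0 0" --pt "0.03 0 0 0 11" --pt "0.03 0 0 0 11"

```text
clock: 14.2
tool_pos: [0.4756, 0.0111, 0.0481]
ee_rot: [0.0, 0.96, 0.28, 0.001]
ft_force: [0.4, -1.6, 5.8]
opening: 0.0306
grasp_force: 37.1
```

```bash
python3 -W ignore -c "
from h import *
st()"
```

```text
t 14.2 p [0.4756 0.0111 0.0481] x [0.843 0.538 0.001] z [ 0.002 -0.    -1.   ] q6 2.597 F [ 0.37 -1.62  5.8 ] T [-0.286 -0.023 -0.078] op 0.0306 g 37.1
```

jog_arm --pt "0.055 0 0 0 0" --pt "0.055 0 0 0 0" --pt "0.055 0 0 0 0" --pt "0.055 0 0 -0.025 0" --pt "0.055 0 0 -0.05 0"

```text
clock: 14.82
tool_pos: [0.4747, 0.0113, 0.0975]
ee_rot: [-0.0, 0.96, 0.281, -0.0]
ft_force: [-0.1, 1.3, -1.0]
opening: 0.0552
grasp_force: 0.0
```

```bash
python3 -W ignore -c "
from h import *
st([.548,.1542,.1])
survey('scene',16,(.5476,.1545),(.4754,.0133))"
```

```text
t 14.82 p [0.4747 0.0113 0.0975] x [ 0.842  0.539 -0.001] z [-0.001  0.    -1.   ] q6 2.595 F [-0.12  1.33 -0.99] T [-0.009  0.004 -0.028] op 0.0552 g 0.0
tool delta [ 0.1389 -0.0808 -0.0025]
scene bench [-1.02 -0.07  0.05] plate c,sx,sy [32.812 -0.065  1.049] err 0.014 1559 corner FL FR RL RR [33.93 31.83 33.8  31.7 ] knobs [(np.float64(71.41), 36), (np.float64(71.71), 24)] x [ 0.89  -0.455] o [0.5827 0.0475]
```

jog_arm --pt "0.055 0.035 -0.02 -0.01 0" --pt "0.055 0.07 -0.04 -0.01 0" --pt "0.055 0.105 -0.06 -0.01 0" --pt "0.055 0.139 -0.081 -0.005 0" --pt "0.055 0.139 -0.081 0 0"

```text
clock: 16.25
tool_pos: [0.549, 0.1564, 0.0966]
ee_rot: [-0.0, 0.959, 0.282, -0.0]
ft_force: [-0.4, 0.1, -0.4]
opening: 0.0549
grasp_force: 0.0
```

```bash
python3 -W ignore -c "
from h import *
st([.5487,.154,.0475])"
```

```text
t 16.25 p [0.549  0.1564 0.0966] x [ 0.841  0.541 -0.   ] z [-0.  0. -1.] q6 2.847 F [-0.36  0.08 -0.36] T [-0.035  0.01  -0.033] op 0.0549 g 0.0
tool delta [-0.0016  0.0019  0.0491]
```

jog_arm --pt "0.055 -0.0014 0.0016 0.02 0" --pt "0.055 -0.0014 0.0016 0.04 0" --pt "0.055 -0.0014 0.0016 0.05 0" --pt "0.036 -0.0014 0.0016 0.05 0" --pt "0.036 -0.0014 0.0016 0.05 0"

```text
clock: 16.88
tool_pos: [0.5485, 0.1522, 0.0482]
ee_rot: [0.0, 0.96, 0.281, 0.001]
ft_force: [-0.0, 0.7, 0.9]
opening: 0.0362
grasp_force: 0.0
```

jog_arm --pt "0.036 0 0 0 0" --pt "0.036 0 0 0 0"

```text
clock: 17.12
tool_pos: [0.5484, 0.1523, 0.0478]
ee_rot: [-0.0, 0.96, 0.281, 0.0]
ft_force: [0.5, -0.1, 0.5]
opening: 0.0359
grasp_force: 0.0
```

```bash
python3 -W ignore -c "
from h import *
st([.5487,.154,.0475])"
```

```text
t 17.12 p [0.5484 0.1523 0.0478] x [0.842 0.539 0.001] z [ 0.001  0.    -1.   ] q6 2.843 F [ 0.52 -0.08  0.47] T [ 0.045  0.036 -0.065] op 0.0359 g 0.0
tool delta [ 0.0012 -0.0012  0.0003]
```

jog_arm --pt "0.03 0.0008 -0.0008 0 0" --pt "0.03 0.0008 -0.0008 0 0" --pt "0.03 0.0008 -0.0008 0 0" --pt "0.03 0.0008 -0.0008 0 -5" --pt "0.03 0.0008 -0.0008 0 -5"

```text
clock: 17.75
tool_pos: [0.5486, 0.1531, 0.0478]
ee_rot: [0.0, 0.946, 0.323, 0.0]
ft_force: [-0.4, -3.6, 4.4]
opening: 0.0304
grasp_force: 37.1
```

```bash
python3 -W ignore -c "
from h import *
st()"
```

```text
t 17.75 p [0.5486 0.1531 0.0478] x [0.792 0.611 0.   ] z [ 0.001 -0.    -1.   ] q6 2.757 F [-0.39 -3.6   4.39] T [-0.657  0.247  0.065] op 0.0304 g 37.1
```

jog_arm --pt "0.055 0 0 0 0" --pt "0.055 0 0 0 0" --pt "0.055 0 0 0 0" --pt "0.055 0 0 -0.025 0" --pt "0.055 0 0 -0.05 0"

```text
clock: 18.38
tool_pos: [0.5481, 0.1534, 0.0976]
ee_rot: [-0.0, 0.947, 0.322, -0.0]
ft_force: [0.3, 0.1, 0.7]
opening: 0.0547
grasp_force: 0.0
```

```bash
python3 -W ignore -c "
from h import *
st()
survey('scene',16,(.5476,.1545),(.4754,.0133))
f=grab('scene'); cv2.imwrite('pics/d.png',cv2.resize(f['pixels'][130:270,180:350],None,fx=4,fy=4,interpolation=2))"
```

```text
t 18.38 p [0.5481 0.1534 0.0976] x [ 0.792  0.61  -0.001] z [-0.001 -0.    -1.   ] q6 2.758 F [0.34 0.06 0.68] T [ 0.021 -0.001 -0.052] op 0.0547 g 0.0
scene bench [-1.02 -0.07  0.05] plate c,sx,sy [3.2758e+01 1.1000e-02 9.5900e-01] err 0.014 1569 corner FL FR RL RR [33.71 31.79 33.73 31.81] knobs [(np.float64(71.51), 32), (np.float64(71.7), 14)] x [ 0.89  -0.455] o [0.5827 0.0475]
```

View pics/d.png

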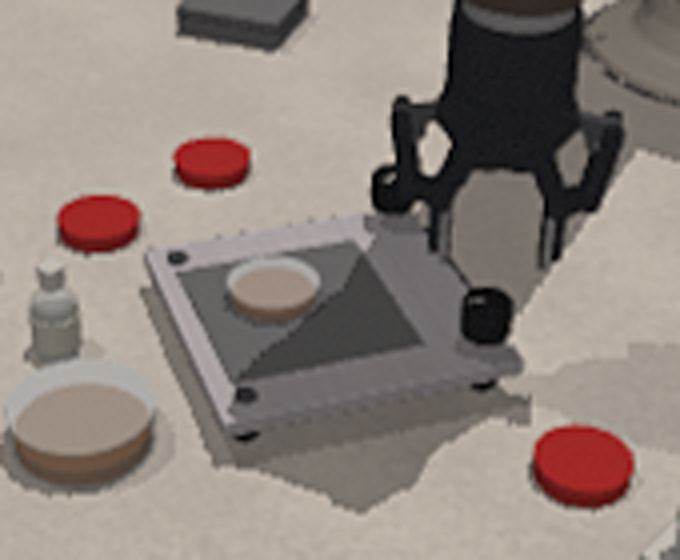

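The picture shows the dish still on the plate (crop (273,288)), both knobs clear and the other things in place. The plate reads level within 0.02 mm, and the last two turns moved all four corners as expected with four feet in contact. I retreat and cross-check from the top camera.

jog_arm --pt "0.055 0 0 -0.04 0" --pt "0.055 0.0 0.03 -0.09 0" --pt "0.055 -0.05 0.05 -0.13 0" --pt "0.055 -0.1 0.08 -0.13 0" --pt "0.055 -0.15 0.11 -0.13 0"

```text
clock: 19.85
tool_pos: [0.4961, -0.0268, 0.2281]
ee_rot: [0.0, 0.947, 0.323, 0.001]
ft_force: [0.6, -0.1, -0.8]
opening: 0.055
grasp_force: 0.0
```

jog_arm --pt "0.055 -0.05 0.03 0 0" --pt "0.055 -0.1 0.06 0 0" --pt "0.055 -0.15 0.09 0 0" --pt "0.055 -0.15 0.09 0 0"

```text
clock: 20.35
tool_pos: [0.4314, -0.1912, 0.2275]
ee_rot: [0.0, 0.947, 0.32, -0.0]
ft_force: [-0.1, 0.4, -0.5]
opening: 0.0545
grasp_force: 0.0
```

```bash
python3 -W ignore -c "
from h import *
st()
survey('scene',12,(.5476,.1545),(.4754,.0133))
X,Y,d,f=survey('top',12,(.5476,.1545),(.4754,.0133)); print(knobs(f))"
```

```text
t 20.35 p [ 0.4314 -0.1912  0.2275] x [ 0.795  0.606 -0.   ] z [ 0.    -0.001 -1.   ] q6 2.074 F [-0.08  0.4  -0.53] T [-0.006 -0.045 -0.013] op 0.0545 g 0.0
scene bench [-1.02 -0.07  0.05] plate c,sx,sy [3.2765e+01 1.0000e-03 9.9300e-01] err 0.014 1568 corner FL FR RL RR [33.76 31.77 33.76 31.77] knobs [(np.float64(71.4), 34), (np.float64(71.46), 25)] x [ 0.89  -0.455] o [0.5827 0.0475]
top bench [0.38 0.01 0.08] plate c,sx,sy [32.728  0.038  1.007] err 0.018 1960 corner FL FR RL RR [33.7  31.68 33.77 31.76] knobs [(np.float64(71.38), 40), (np.float64(71.63), 41)] x [ 0.89  -0.455] o [0.5827 0.0475]
[([199.1, 176.3], 73, [0.5488, 0.1522, 0.0717]), ([246.9, 200.4], 63, [0.4759, 0.0104, 0.0718])]
```

```bash
python3 -c "
from h import *
print(robot.hand_in())"
```

```text
the job is handed in; nothing more can be done
None
```

The job is handed in: both cameras show the plate level from knob side to far side within about 0.1 mm. I judge all four feet to be bearing weight from how the corners moved on the last turns, and did not do a separate press test for rocking.

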